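# Stow the hulls in the carrier and lock its gate

### The job

Unlock the hull carrier by turning the star knob under its base board counter-clockwise (seen from above) all the way to its stop, then slide every loose black hull lying beside it bow first into a bay of its own, fully home against the back wall. Then turn the knob back clockwise to its stop so that the gate locks all of them in, and leave the sailboat and the glue bottle where they are.

Things in the scene. Friction and masses are not known exactly. Their poses are not given: they have to be found in the camera images.
- carrier: Fixed plywood carrier on four legs. Origin on the bench straight below the knob's axis; x runs from the apron into the bays, away from the robot, y to its left, z up. In its frame (mm): base board x -8 to 236, y -124 to 124, underside z 85, top z 97; legs 20 square at x 12 and 220, y +-112. The board's front, x -8 to 100, is an open apron; behind it are four bays open to the front.
- bay0 (a point): Middle of the mouth of the bay at y = -87 mm in the carrier's frame, at x = 100 mm, on the board's top. Each bay is 48 mm wide, runs along the carrier's x between dividers 10 mm thick and 37 mm high (x 100 to 226) to a back wall with its face at x = 226. A hull fully home has its bow there and its stern at x = 106, just inside the mouth.
- bay1 (a point): The same point of the bay at y = -29 mm. From x = 140 mm on, strips overhang every bay by 10 mm from each side (underside z = 134, top 142 mm; 28 mm stays open between), so hulls enter only from the front, sliding on the board.
- bay2 (a point): The same point of the bay at y = 29 mm.
- bay3 (a point): The same point of the bay at y = 87 mm.
- knob (a joint): Five-armed star knob hung under the base board, turning about the vertical axis through the carrier's origin; stops at 0 (gate locked) and 2.0 rad (gate fully open). The value grows as it turns counter-clockwise seen from above. It may start up to 0.12 rad from locked. It has about 0.45 N m of friction (6 N at an arm; the gate cannot well be moved by its teeth) and stays where it is left.
- knob_arm (a point): Outer end, at mid-height, of one knob arm, 95 mm from the axis and 62 mm above the bench: at knob value q this arm points along 180 degrees + q in the carrier's frame (at 0 to -x). Five equal straight arms, 72 degrees apart, 16 mm wide, 14 mm high. Arms pointing forward stick out up to 87 mm beyond the board's front edge, where they can be pinched or pushed from above.
- gate (a joint): Gate driven by the knob, 14.5 mm per rad: four upright steel teeth, 6 mm square, 28 mm high above the board, at x = 91 to 97 mm in the carrier's frame, just before the mouths. Value in m: 0 = a tooth before the middle of each bay; 0.029 = the teeth have moved to +y, before the dividers, and the bays are free. They jam on a hull that is not home.
- sailboat: Finished model sailboat with mast and sails (hull 120 mm, mast top 184 mm high), a bystander. Origin: underside, mid-length.
- glue: White glue bottle 130 mm high, 56 mm across, a bystander. Origin: centre of its underside.
- hull_a: Solid black model boat hull, may be absent. 120 mm long, 44 mm wide, 34 mm high, about 0.13 kg, flat underside and deck, vertical sides. Origin: centre of the underside, mid-length. x axis towards the pointed bow (bow tip at x = 60 mm, square stern at -60 mm, sides parallel from -60 to 20 mm), z up. Starts on the bench beside the carrier, bow roughly away from the robot.
- hull_a_bow (a point): Tip of that hull's bow, at underside height.
- hull_b: Solid black model boat hull, may be absent. 120 mm long, 44 mm wide, 34 mm high, about 0.13 kg, flat underside and deck, vertical sides. Origin: centre of the underside, mid-length. x axis towards the pointed bow (bow tip at x = 60 mm, square stern at -60 mm, sides parallel from -60 to 20 mm), z up. Starts on the bench beside the carrier, bow roughly away from the robot.
- hull_b_bow (a point): Tip of that hull's bow, at underside height.
- hull_c: Solid black model boat hull, may be absent. 120 mm long, 44 mm wide, 34 mm high, about 0.13 kg, flat underside and deck, vertical sides. Origin: centre of the underside, mid-length. x axis towards the pointed bow (bow tip at x = 60 mm, square stern at -60 mm, sides parallel from -60 to 20 mm), z up. Starts on the bench beside the carrier, bow roughly away from the robot.
- hull_c_bow (a point): Tip of that hull's bow, at underside height.
- hull_d: Solid black model boat hull, may be absent. 120 mm long, 44 mm wide, 34 mm high, about 0.13 kg, flat underside and deck, vertical sides. Origin: centre of the underside, mid-length. x axis towards the pointed bow (bow tip at x = 60 mm, square stern at -60 mm, sides parallel from -60 to 20 mm), z up. Starts on the bench beside the carrier, bow roughly away from the robot.
- hull_d_bow (a point): Tip of that hull's bow, at underside height.
Not all that is in view belongs to the job. Leave any orange look-alike of the hull_a alone.

How it is judged:
By the outcome, as a careful person would: the job done as asked, in the order asked, and still so for the second after the job is handed in, with the robot touching nothing.
Of hull_a, hull_b, hull_c, hull_d only 3 to 4 are there at a start; the rules pass over those that are not, and their reading is None.
At some moment in a run one of hull_a, hull_b, hull_c, hull_d may be knocked a few centimetres aside while the robot is not near it.
Once in a run the grip may slacken for a moment while it holds something.
It also fails if it takes over 210 s, if anything falls off the work surface, if the arm or the gripper's body presses on something with over 40 N, if the wrist force passes 120 N, or if a joint passes its speed limit or range.

### The arm

A 6-joint arm with a two-finger parallel gripper is mounted at the origin on the work surface. World frame = base frame: x ahead of the robot, y to its left, z up, the work surface at z = 0. Lengths are in mm, angles in degrees, forces in N, time in s.
With the tool pointing down it reaches from about 250 to 775 mm from the base axis. Payload 8.9 kg.
Tool frame: the origin (TCP) lies at the centre of the arm's flange, where the gripper is bolted on; the fingertips stand 173 mm ahead of it and the grasp point (between the pads) lies 155 mm ahead of it; z points along the fingers, y is the line along which they close (so a half turn about z gives the same grasp; the last joint's range is limited). The gripper opens to 85 mm and grips with 20 to 120 N. Pads are 22 mm wide; open, the fingers measure 114 mm over their backs; the gripper's body (76 mm by 85 mm) begins 54 mm behind the grasp point. The pads swing forward as they close: fully open they stand 13 mm farther back than shut.
Start: joints at [-82.237, 16.656, -8.789, 64.555, 0, 82.019], TCP at [142.463, -505.301, 404.705] pointing down, gripper open.
Joint ranges: [-144.48, 144.48], [-52.06, 99.96], [-74.48, 78.29], [-112.23, 115.85], [-86.99, 84.42], [-180, 180]. Speed limits (degrees/s): [127.2, 127.2, 159.86, 180, 180, 180].

### API

Orientations are given as [roll, pitch, yaw] about the fixed x, y, z axes, in that order (R = Rz(yaw) Ry(pitch) Rx(roll)).
In Python, from bench import robot, viewer gives the robot as it stands. Calls block until the motion is done:
- robot.move_ptp(position, orientation): joint-space move of the TCP to a pose.
- robot.move_straight(position, frame=None, vel=150, force_limit=None): straight line of the TCP; frame=None keeps the orientation; vel is the mean speed in mm/s. With force_limit (N) it stops when the force on the tool has changed by that much, and returns True; else False.
- robot.move_joints(angles): joint-space move.
- robot.open_jaws() and robot.clamp(effort=None): open the fingers fully, or close them until they stop; effort is the grip in N (None keeps the last).
- robot.sleep(seconds).
- robot.inverse_kinematics(position, orientation): joint angles nearest the present ones, or None.
- viewer.get_image(name): name is "side" or "top"; returns the picture (480x640x3 uint8, blue, green, red); there is no depth.
- viewer.calibration(name): a dict with "intrinsics" (3x3 intrinsics, pixels), "distortion" ([k1, k2, p1, p2, k3] as OpenCV has them; the pictures are not rectified), "extrinsics" (4x4, takes a point from world to camera coordinates). Camera axes: x right, y down, z forward; pixel columns grow to the right and rows downward; lengths in mm; the calibration is good to about 2 mm. A picture is of the moment at which its call begins. calibration takes no time and is no camera call.
A pose or a line that the arm cannot do raises robot.IKError and nothing moves.
- robot.finish_job(): hands the job in; it is judged then, once.
Trained networks look in the newest picture that a camera, given by its name, has taken for a name from the list of things; names that differ only in an ending like _2 or _b are one class to them, and where a whole thing is asked for, a point or a joint stands for the part that bears it (a point fixed in the world has none). Each returns a list of dicts, best first, with "p" (0 to 1); they miss things now and then, are a little off and sometimes report something else, mostly with a low value. They report only what shows in the picture. A call takes as long as a camera call. They do not tell look-alikes from the thing itself.
- viewer.trace(camera, label): "region" (480x640 bool, what is visible of it) and "box" ([centre column, centre row, width, height] in pixels, round what is visible of it).
Readings, each from a call of its own:
- robot.read_t(): time.
- robot.read_joints(): joint angles.
- robot.read_joint_vel(): joint speeds.
- robot.read_effort(): joint torques, N m.
- robot.read_tool_pos(): TCP position.
- robot.read_tcp_rot(): TCP orientation.
- robot.read_wrist_force(): force on the tool from outside, world axes, zero at the start.
- robot.read_moment(): the same for the moment, N m.
- robot.read_finger_gap(): finger opening in mm.
- robot.read_finger_force(): force on a finger pad.
Only numpy, scipy, OpenCV 4.12 (cv2) and the standard library are available. Lean on these libraries where they do the work, as an engineer would, in place of code of your own. Each camera call takes 0.05 s, during which the arm holds its last target. There are 200 camera calls.

## Working session

There is one attempt and no reset: what is moved stays moved. The work goes in short steps, each a Python script; the robot and the scene stay as the last script left them, time stands still between calls to the robot, and variables do not carry over. Pictures are saved under pics/ and viewed, at most 14 in all, crops included, and the job is handed in when it is done.

```bash
ls; mkdir -p pics; python3 - <<'E'
from bench import robot, viewer
import cv2,numpy as np
for n in ("side","top"):
    cv2.imwrite(f"pics/{n}0.png",viewer.get_image(n))
    c=viewer.calibration(n); print(n,np.round(c["intrinsics"],1).tolist(),c["distortion"],np.round(c["extrinsics"],3).tolist())
for l in ("carrier","knob","hull_a","sailboat","glue"):
    for r in viewer.trace("top",l): print(l,r["p"],np.round(r["box"]),r["region"].sum())
E
```

```text
pics
side [[585.1, 0.0, 323.4], [0.0, 585.1, 238.9], [0.0, 0.0, 1.0]] [0.04223408 0.         0.         0.         0.        ] [[-0.996, -0.084, 0.005, 516.328], [-0.057, 0.638, -0.768, 126.046], [0.061, -0.765, -0.641, 1534.274], [0.0, 0.0, 0.0, 1.0]]
top [[616.1, 0.0, 310.3], [0.0, 616.1, 242.4], [0.0, 0.0, 1.0]] [-0.19670316  0.          0.          0.          0.        ] [[-0.02, -1.0, -0.005, -48.039], [-0.987, 0.021, -0.156, 497.894], [0.157, 0.002, -0.988, 1711.805], [0.0, 0.0, 0.0, 1.0]]
carrier 0.66 [285. 202.  90. 119.] 8653
carrier 0.22 [186. 181.  29.  40.] 554
knob 0.57 [285. 250.  65.  31.] 521
hull_a 0.92 [386. 252.  22.  41.] 614
hull_a 0.92 [157. 242.  31.  40.] 669
hull_a 0.9 [418. 244.  22.  39.] 619
hull_a 0.8 [470. 225.  38.  18.] 598
hull_a 0.75 [201. 267.  19.  39.] 596
hull_a 0.65 [434. 303.  43.  17.] 634
sailboat 0.71 [185. 183.  28.  35.] 569
sailboat 0.55 [419. 245.  24.  37.] 667
glue 0.79 [403. 184.  24.  25.] 443
glue 0.63 [286. 203.  94. 126.] 8840
```

View pics/top0.png

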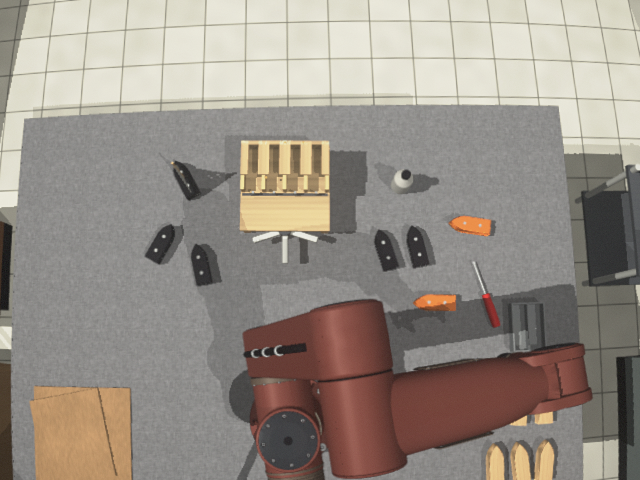

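View pics/side0.png

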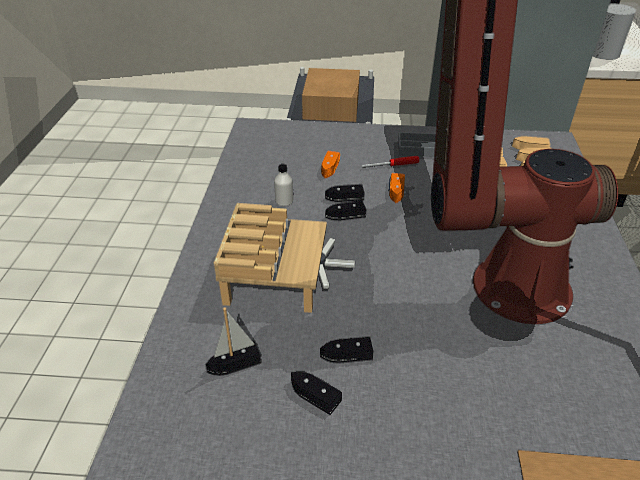

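The four loose black hulls are in top at (386,252), (418,244), (157,242) and (201,267). Things that could be mistaken for them are the orange hulls at (470,225) and (434,303), the black-hulled sailboat at (185,183), and the wooden shapes at the lower right around (520,460). The carrier is at (285,202), with its knob arms in front at about (285,245).

```bash
cat > h.py <<'E'
from bench import robot, viewer
import cv2, numpy as np
from scipy.optimize import minimize
def proj(n,P):
    c=viewer.calibration(n); E=np.array(c["extrinsics"])
    return cv2.projectPoints(np.asarray(P,float),cv2.Rodrigues(E[:3,:3])[0],E[:3,3],np.array(c["intrinsics"]),np.array(c["distortion"]))[0][:,0]
def world(n,uv,z):
    c=viewer.calibration(n); E=np.array(c["extrinsics"])
    p=cv2.undistortPoints(np.array([[uv]],float),np.array(c["intrinsics"]),np.array(c["distortion"]))[0,0]
    d=E[:3,:3].T@np.array([*p,1]); o=-E[:3,:3].T@E[:3,3]
    return (o+d*(z-o[2])/d[2])[:2]
def box(x0,x1,y0,y1,z0,z1): return np.array([[x,y,z] for x in(x0,x1) for y in(y0,y1) for z in(z0,z1)],float)
HULL=[np.array([[x,y,z] for x,y in((-60,22),(-60,-22),(20,22),(20,-22),(42,14),(42,-14),(60,0)) for z in(0,34)],float)]
CAR=[box(-8,236,-124,124,85,97),box(226,236,-116,116,97,142)]+[box(x-10,x+10,y-10,y+10,0,85) for x in(12,220) for y in(-112,112)]
for y in(-116,-58,0,58,116): CAR+=[box(100,226,y-5,y+5,97,134),box(140,226,max(y-15,-121),min(y+15,121),134,142)]
S=6
def tf(P,p):
    c,s=np.cos(p[2]),np.sin(p[2]); return np.c_[P[:,0]*c-P[:,1]*s+p[0],P[:,0]*s+P[:,1]*c+p[1],P[:,2]]
def fit(n,region,parts,p0):
    r,c=np.where(region); y0,y1,x0,x1=r.min()-8,r.max()+9,c.min()-8,c.max()+9
    m=cv2.resize(region[y0:y1,x0:x1].astype(np.uint8)*255,None,fx=S,fy=S,interpolation=cv2.INTER_LINEAR)>127
    def cost(q):
        p=[q[0],q[1],q[2]/100]; im=np.zeros(m.shape,np.uint8)
        for P in parts:
            uv=(proj(n,tf(P,p))-[x0,y0]+.5)*S-.5
            cv2.fillConvexPoly(im,cv2.convexHull(np.round(uv*16).astype(np.int32)),1,shift=4)
        return 1-(m&(im>0)).sum()/(m|(im>0)).sum()
    q0=np.array([p0[0],p0[1],p0[2]*100])
    s=np.vstack([q0]+[q0+d for d in np.diag([8,8,10.])])
    o=minimize(cost,q0,method="Nelder-Mead",options=dict(initial_simplex=s,xatol=.1,fatol=1e-4))
    return np.array([o.x[0],o.x[1],o.x[2]/100]),1-o.fun
def hulls(n="top"):
    "black hull poses (x,y,yaw) from the newest look"
    img=viewer.get_image(n); out=[]
    for r in viewer.trace(n,"hull_a"):
        g=r["region"]; 
        if r["p"]<.3 or g.sum()<200: continue
        hsv=cv2.cvtColor(img,cv2.COLOR_BGR2HSV)[g]; v=np.median(img[g].max(1))
        if v>90: continue
        x,y=world(n,r["box"][:2],17)
        f=[fit(n,g,HULL,(x,y,a)) for a in(-.4,0,.4)]
        p,i=max(f,key=lambda t:t[1]); out.append((*p,i,r["p"],v))
    return out
E
python3 - <<'E'
from h import *
for h in hulls(): print(np.round(h,2))
for n in("top","side"):
    viewer.get_image(n); r=viewer.trace(n,"carrier")[0]; b=r["box"]
    x,y=world(n,b[:2],97); print(n,r["p"],fit(n,r["region"],CAR,(x-114,y,0)),fit(n,r["region"],CAR,(x-114,y,.05)))
img=viewer.get_image("top"); cv2.imwrite("pics/crop.png",cv2.resize(img[130:300,140:440],None,fx=2.6,fy=2.6,interpolation=cv2.INTER_CUBIC))
E
```

```text
[4.4446e+02 2.6062e+02 2.0000e-01 9.4000e-01 9.7000e-01 5.2000e+01]
[ 4.8336e+02 -3.6170e+02  2.1000e-01  9.6000e-01  8.7000e-01  5.4000e+01]
[508.01 374.21  -0.51   0.92   0.79  54.  ]
[ 4.7708e+02 -2.7231e+02  2.6000e-01  9.1000e-01  7.7000e-01  5.2000e+01]
top 0.7 (array([ 5.30954068e+02,  1.20556989e+01, -2.13997643e-02]), np.float64(0.9014043082791032)) (array([ 5.30884766e+02,  1.19864445e+01, -2.19664741e-02]), np.float64(0.9011739501938009))
side 0.64 (array([ 5.30645108e+02,  1.39426036e+01, -2.31572893e-02]), np.float64(0.9162258105983447)) (array([ 5.30533417e+02,  1.39351034e+01, -2.40439861e-02]), np.float64(0.916292255204127))
```

View pics/crop.png

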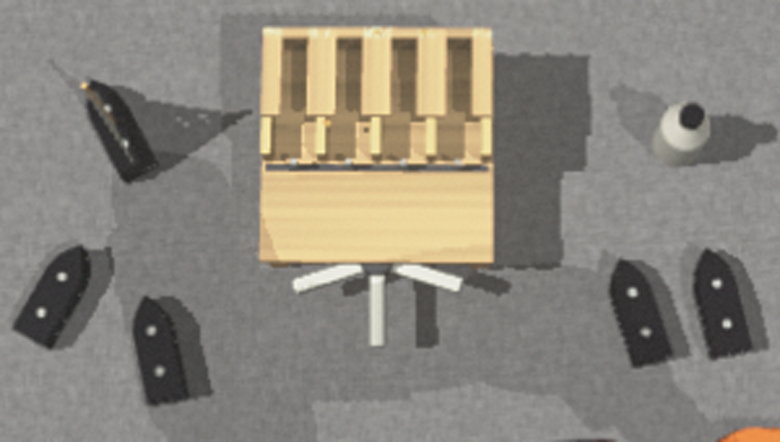

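The crop confirms the four black hulls with light dots at crop (52,300), (160,350), (640,315) and (722,305). The sailboat and glue are separate. Both cameras put the carrier at about (530.7, 13, -1.3°). Next I turn the knob open.

```bash
cat >> h.py <<'E'
C=np.array([530.7,13.0,-0.0228])
CY=np.degrees(C[2])
def cw(x,y): return tf(np.array([[x,y,0.]]),C)[0,:2]
def pos(x,y,z): return [*map(float,cw(x,y)),float(z)]
def sweep(a0,a1,r=80,z=222,step=9,lim=15,vel=70):
    "closed finger on an arc round the knob axis, degrees in the carrier frame; returns stop angle"
    f=lambda a,z:pos(r*np.cos(np.radians(a)),r*np.sin(np.radians(a)),z)
    robot.move_ptp(f(a0,330),[180,0,CY]); robot.move_straight(f(a0,z),force_limit=20)
    hit=False
    for a in np.linspace(a0,a1,int(abs(a1-a0)/step)+1)[1:]:
        if robot.move_straight(f(a,z),vel=vel,force_limit=lim): hit=True; break
    p=np.array(robot.read_tool_pos()); d=p[:2]-C[:2]
    print("sweep hit",hit,"angle",np.degrees(np.arctan2(d[1],d[0])-C[2])%360,"F",np.round(robot.read_wrist_force(),1))
    robot.move_straight(f(a-4*np.sign(a1-a0),z) if hit else f(a1-5*np.sign(a1-a0),z)); robot.move_straight([*robot.read_tool_pos()[:2],330],vel=250)
E
python3 - <<'E'
from h import *
robot.clamp(40); print(robot.read_t())
sweep(152,240); print(robot.read_t())
sweep(152,225); print(robot.read_t())
img=viewer.get_image("top"); cv2.imwrite("pics/k1.png",cv2.resize(img[130:300,200:440],None,fx=3,fy=3,interpolation=cv2.INTER_CUBIC))
cv2.imwrite("pics/k1s.png",cv2.resize(viewer.get_image("side")[180:330,190:400],None,fx=3.5,fy=3.5,interpolation=cv2.INTER_CUBIC))
E
```

```text
1.4667
sweep hit False angle 239.98227348992302 F [-1.   1.  -0.8]
8.55
sweep hit True angle 208.76195838792393 F [-2.   8.   3.2]
12.9583
```

View pics/k1s.png

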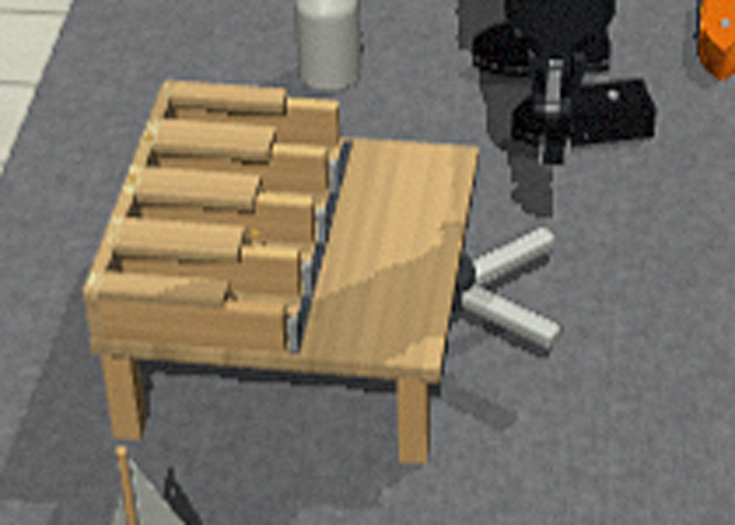

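The teeth now stand before the dividers (crop (335,165), (320,225), (307,270), (293,325)), so the gate is open at its stop. Next I probe two bays by touch for exact y, then fetch the first hull.

```bash
python3 - <<'E'
from h import *
def loc(): 
    p=np.array(robot.read_tool_pos())-[*C[:2],0]; c,s=np.cos(C[2]),np.sin(C[2]); return np.round([p[0]*c+p[1]*s,-p[0]*s+p[1]*c,p[2]],2)
for y in (29,):
    robot.move_ptp(pos(114,y,330),[180,0,CY]); 
    print("down",robot.move_straight(pos(114,y,286),vel=80,force_limit=10),loc())
    for s in(1,-1):
        print(robot.move_straight(pos(114,y+s*18,286),vel=25,force_limit=5),loc(),np.round(robot.read_wrist_force(),1))
        robot.move_straight(pos(114,y,286),vel=60)
    robot.move_straight(pos(60,y,286)); 
    print("board",robot.move_straight(pos(60,y,262),vel=25,force_limit=5),loc())
    robot.move_straight(pos(60,y,330)) 
print(robot.read_t())
for h in hulls(): print(np.round(h,2))
E
```

```text
down False [114.07  28.89 286.33]
True [114.06  38.91 286.04] [-0.8 -3.3  2.5]
True [113.89  17.72 285.68] [0.4 2.5 1.4]
board True [ 60.01  29.03 270.5 ]
17.9083
[ 5.0860e+02  3.7462e+02 -5.0000e-01  9.4000e-01  9.5000e-01  5.0000e+01]
[ 4.4305e+02 -2.6540e+02  2.6000e-01  8.9000e-01  7.6000e-01  5.3000e+01]
[ 4.8425e+02 -3.6150e+02  2.1000e-01  9.7000e-01  5.5000e-01  5.2000e+01]
```

Bay centre y is offset by -0.7 mm, and the board sits where expected. One hull has been knocked from (477,-272) to (443,-265). I'll fetch that one first, into bay1, after a fresh look.

```bash
cat >> h.py <<'E'
C=np.array([530.7,12.3,-0.0228])
YB=[-87,-29,29,87]; G=-38
def loc():
    p=np.array(robot.read_tool_pos())-[*C[:2],0]; c,s=np.cos(C[2]),np.sin(C[2]); return np.round([p[0]*c+p[1]*s,-p[0]*s+p[1]*c,p[2]],2)
def pick(h):
    x,y,a=h[:3]; gx,gy=x+G*np.cos(a),y+G*np.sin(a)
    robot.open_jaws(); robot.move_ptp([gx,gy,260],[180,0,np.degrees(a)])
    hit=robot.move_straight([gx,gy,177],vel=120,force_limit=12)
    robot.clamp(80); print("pick hit",hit,"gap",robot.read_finger_gap(),"t",robot.read_t())
    robot.move_straight([gx,gy,318],vel=200); print("lifted gap",robot.read_finger_gap(),"F",robot.read_finger_force())
def carry(b):
    robot.move_ptp(pos(-5,YB[b],318),[180,0,CY]); print("over apron gap",robot.read_finger_gap(),"F",robot.read_finger_force(),"t",robot.read_t())
def insert(b):
    y=YB[b]
    print("down",robot.move_straight(pos(-5,y,283),vel=100,force_limit=8),robot.move_straight(pos(-5,y,270),vel=25,force_limit=4),loc())
    p=loc(); z=p[2]+.7
    robot.move_straight(pos(-5,y,z),vel=20)
    print("in",robot.move_straight(pos(71,y,z),vel=60,force_limit=12),loc(),np.round(robot.read_wrist_force(),1),"gap",robot.read_finger_gap())
def push(b):
    y=YB[b]; robot.open_jaws(); p=loc()
    robot.move_straight(pos(p[0],p[1],350),vel=250); 
    robot.move_straight(pos(p[0]-60,y,350),vel=250); robot.clamp(40)
    robot.move_straight(pos(p[0]-60,y,283),vel=200,force_limit=15)
    print("push",robot.move_straight(pos(70,y,283),vel=70,force_limit=10),loc(),robot.move_straight(pos(102,y,283),vel=35,force_limit=10),loc(),"t",robot.read_t())
    robot.move_straight(pos(80,y,283)); robot.move_straight(pos(80,y,350),vel=250)
E
python3 - <<'E'
from h import *
H=hulls()
for h in H: print(np.round(h,2))
h=[h for h in H if np.hypot(h[0]-443,h[1]+265)<15][0]
pick(h); carry(1)
cv2.imwrite("pics/c1.png",cv2.resize(viewer.get_image("side")[130:330,190:430],None,fx=3,fy=3,interpolation=cv2.INTER_CUBIC))
E
```

```text
[508.85 374.45  -0.53   0.93   0.8   51.  ]
[4.4534e+02 2.6076e+02 2.0000e-01 7.8000e-01 7.9000e-01 5.4000e+01]
[ 4.4500e+02 -2.6495e+02  2.6000e-01  9.1000e-01  6.7000e-01  5.3000e+01]
[ 4.8465e+02 -3.6182e+02  2.2000e-01  9.5000e-01  6.5000e-01  5.2000e+01]
pick hit False gap 42.98928361724801 t 21.5833
lifted gap 42.50862686846072 F 81.04704022407532
over apron gap 42.94640678578756 F 81.09177231788635 t 23.5333
```

View pics/c1.png

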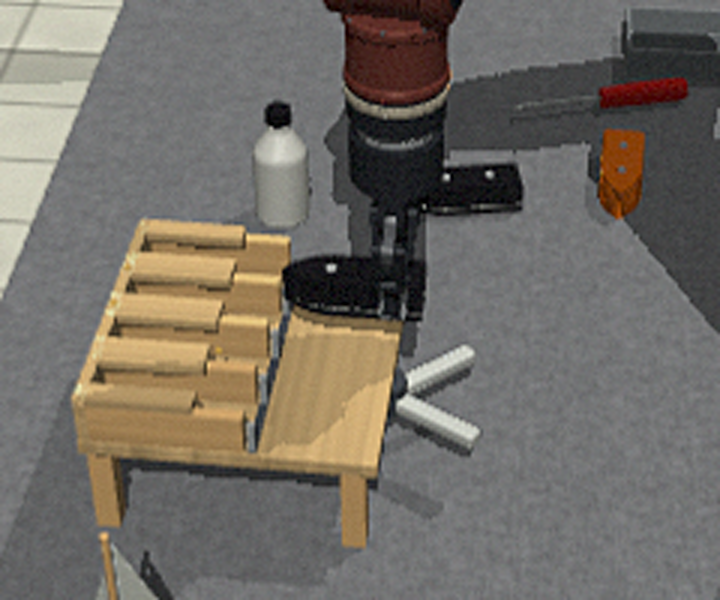

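The hull is held level, with its bow in front of bay1 at crop (285,275).

```bash
python3 - <<'E'
from h import *
insert(1); push(1)
cv2.imwrite("pics/c2.png",cv2.resize(viewer.get_image("top")[120:270,220:420],None,fx=3.5,fy=3.5,interpolation=cv2.INTER_CUBIC))
E
```

```text
down False True [ -4.81 -29.03 274.78]
in False [ 70.72 -28.97 275.49] [-0.8  0.1 -0.5] gap 42.47640019911524
push False [ 69.76 -28.96 283.01] True [ 95.7  -28.97 282.31] t 30.4583
```

View pics/c2.png

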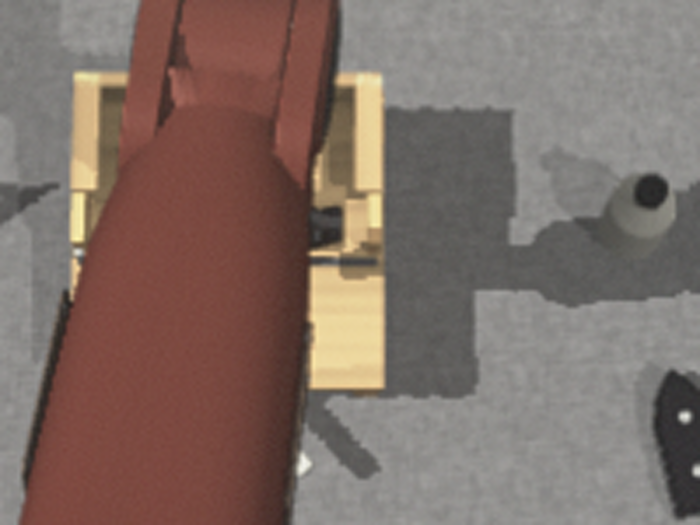

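The push stopped at tool x 95.7 mm with a half-finger of about 11 mm, so the stern is near 106 and the hull is home. The arm hides the bay in this view. Next is the second right-hand hull into bay0.

```bash
python3 - <<'E'
from h import *
H=hulls()
for h in H: print(np.round(h,2))
c=[h for h in H if h[1]<-200]
if c:
    pick(c[0]); carry(0)
    if 41<robot.read_finger_gap()<46: insert(0); push(0)
E
```

```text
[ 4.8301e+02 -3.6176e+02  2.3000e-01  9.5000e-01  7.2000e-01  5.3000e+01]
[4.4612e+02 2.6050e+02 1.9000e-01 9.0000e-01 7.1000e-01 5.3000e+01]
[509.46 375.11  -0.51   0.95   0.65  50.  ]
pick hit False gap 42.69352675512795 t 34.8417
lifted gap 43.09591227486973 F 80.81819415092468
over apron gap 43.10633883241536 F 80.75649976730347 t 36.8667
down False True [ -4.79 -87.04 274.91]
in False [ 70.73 -87.   275.62] [ 1.3 -0.  -1.6] gap 42.98108684562001
push False [ 69.81 -86.99 283.03] True [ 95.55 -86.93 282.32] t 43.7417
```

```bash
python3 - <<'E'
from h import *
def go(h,b):
    pick(h); p=robot.read_tool_pos(); robot.move_straight([p[0],p[1],380],vel=250)
    robot.move_ptp(pos(-5,YB[b],380),[180,0,CY]); carry(b)
    if 41<robot.read_finger_gap()<46: insert(b); push(b); return True
H=hulls(); c=sorted([h for h in H if h[1]>200],key=lambda h:h[1]); print(np.round(c,2))
if c and c[0][1]<320 and go(c[0],2):
    H=hulls(); c=[h for h in H if h[1]>200]; print(np.round(c,2))
    if c: go(c[0],3)
robot.move_straight([*robot.read_tool_pos()[:2],350]); robot.move_ptp([300,-350,400],[180,0,0])
for n in("top","side"): img=viewer.get_image(n); cv2.imwrite(f"pics/d_{n}.png",cv2.resize(img[120:280,150:440] if n=="top" else img[180:380,180:420],None,fx=2.7,fy=2.7,interpolation=cv2.INTER_CUBIC))
print(robot.read_t())
E
```

```text
[[ 4.4350e+02  2.6091e+02  1.7000e-01  6.4000e-01  8.4000e-01  5.3000e+01]
 [ 5.0872e+02  3.7484e+02 -5.2000e-01  9.5000e-01  6.5000e-01  5.0000e+01]]
pick hit False gap 43.1099440931316 t 51.3833
lifted gap 42.58901028312759 F 81.13220930099487
over apron gap 42.660779505808044 F 81.29377484321594 t 57.9333
down False True [ -4.8   29.01 274.75]
in False [ 70.7   29.02 275.47] [ 0.3 -0.3 -2. ] gap 42.63526873761046
push False [ 69.77  29.02 282.96] True [ 96.04  29.02 282.29] t 64.8167
[[508.75 374.66  -0.52   0.95   0.95  51.  ]]
pick hit False gap 43.03563893877665 t 71.925
lifted gap 42.71849098226619 F 81.16110920906067
over apron gap 42.818681895192356 F 81.27979516983032 t 74.6833
down False True [ -4.79  87.01 274.83]
in False [ 70.72  87.04 275.55] [ 1.  -0.7 -1.5] gap 42.53003400495028
push False [ 69.78  87.02 283.  ] True [ 96.21  86.94 282.33] t 81.5667
86.875
```

View pics/d_top.png

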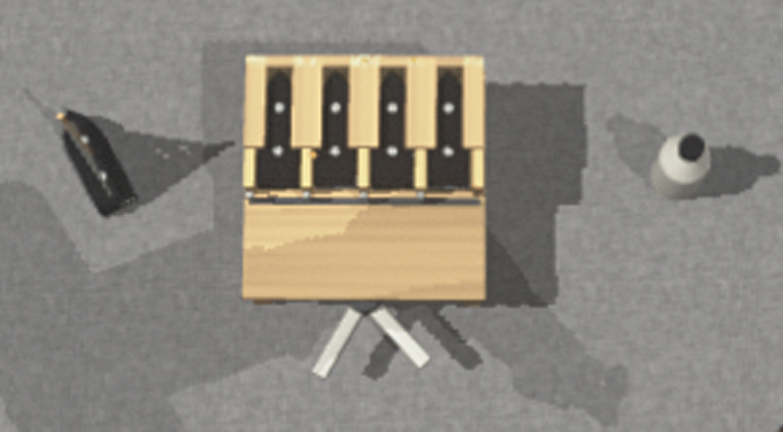

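View pics/d_side.png

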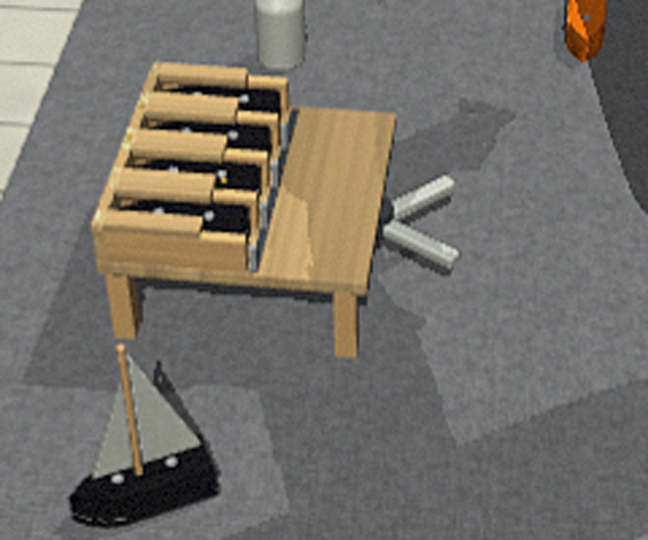

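All four hulls are home, with sterns level just inside the mouths at crop y≈185. The sailboat and glue are untouched. I now turn the knob back clockwise by pushing the arm at 222° from its far side.

```bash
python3 - <<'E'
from h import *
robot.clamp(40); robot.move_ptp(pos(-150,-60,400),[180,0,CY])
sweep(249,108); print(robot.read_t())
robot.move_ptp([300,-350,400],[180,0,0])
a,b=viewer.get_image("top")[120:280,170:420],viewer.get_image("side")[180:340,180:430]
cv2.imwrite("pics/e.png",cv2.resize(np.vstack([a,b]),None,fx=1.85,fy=1.85,interpolation=cv2.INTER_CUBIC) if a.shape==b.shape else a)
E
```

```text
Traceback (most recent call last):
  File "h.py", line 54, in sweep
    if robot.move_straight(f(a,z),vel=vel,force_limit=lim): hit=True; break
       ~~~~~~~~~~~~~~~~~~~^^^^^^^^^^^^^^^^^^^^^^^^^^^^^^^^
bench.IKError: the arm cannot follow that straight line within its joint ranges
```

```bash
python3 - <<'E'
from h import *
print(loc(),np.round(robot.read_joints(),1),robot.read_t(),np.round(robot.read_tcp_rot(),2),np.round(robot.read_wrist_force(),1))
d=loc(); a=np.degrees(np.arctan2(d[1],d[0]))%360; print(a)
for k in range(0,130,10):
    q=np.radians(a-k); j=robot.inverse_kinematics(pos(80*np.cos(q),80*np.sin(q),222),[180,0,CY]); print(round(a-k),None if j is None else np.round(j,1))
E
```

```text
[-66.25  45.24 221.88] [ -1.7  22.  -32.5  35.6   0.  179.5] 93.4417 [-1.7995e+02  3.0000e-02 -1.2700e+00] [-0.9 -1.6 -0.7]
145.67208443486726
146 [ -1.7  22.  -32.5  35.6   0.  179.6]
136 [  -0.4   22.9  -30.9   36.2    0.  -179.1]
126 [   0.6   23.9  -29.1   37.     0.  -178.1]
116 [   1.4   25.   -27.1   37.8    0.  -177.3]
106 [   1.9   26.2  -25.    38.8    0.  -176.8]
96 [   2.1   27.5  -22.8   39.7    0.  -176.6]
86 [   2.    28.7  -20.6   40.7    0.  -176.7]
76 [   1.7   29.8  -18.5   41.7    0.  -177. ]
66 [   1.2   30.9  -16.5   42.6    0.  -177.5]
56 [   0.4   31.9  -14.7   43.4    0.  -178.3]
46 [  -0.5   32.7  -13.1   44.2    0.  -179.1]
36 [ -1.5  33.4 -11.8  44.8   0.  179.8]
26 [ -2.6  34.  -10.8  45.3   0.  178.7]
```

Joint 6 hit its range limit mid-sweep, with the arm part way round. I'll back off, lift, and continue with the tool turned half a turn.

```bash
python3 - <<'E'
import h
from h import *
q=np.radians(152); robot.move_straight(pos(80*np.cos(q),80*np.sin(q),222)); robot.move_straight([*robot.read_tool_pos()[:2],330])
h.CY=CY+180
sweep(156,106); print(robot.read_t())
robot.move_ptp([300,-350,400],[180,0,180]); print(np.round(robot.read_joints(),0))
a,b=viewer.get_image("top")[120:280,170:420],viewer.get_image("side")[180:340,180:430]
cv2.imwrite("pics/e.png",cv2.resize(np.vstack([a,b]),None,fx=1.85,fy=1.85,interpolation=cv2.INTER_CUBIC))
E
```

```text
sweep hit True angle 120.96817756315166 F [-1.2 -2.   1.1]
100.1917
[-58.  10. -18.  62.   0. -58.]
```

View pics/e.png

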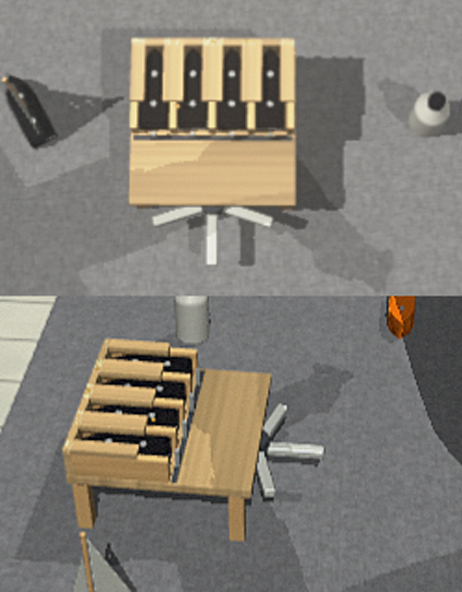

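The arm points straight to the front again, as at the start. The stop was felt at 121° (108° plus the 13° finger offset, mirroring the opening stop), and the hulls are home behind the gate.

```bash
python3 -c "
from bench import robot
print(robot.finish_job())"
```

```text
the job is handed in; nothing more can be done
None
```

The job is handed in at about 100 s: all four black hulls are home in their own bays, the knob is back at its clockwise stop with the gate locked, and the sailboat and glue bottle were not touched.

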